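# Unlock the rotary stop and hold it at the third click

### The job

On the rotary stop, pull the locking bolt by its red post straight out along its track as far as it goes. Then take the black bar knob and turn it clockwise (seen from above), counting the detent clicks, to the third stop from where it stands, without running on to the fourth; finish holding it there: the program ends with the knob still gripped in the fingers. Leave the tools, gauges and weights around it where they lie.

Things in the scene. Friction and masses are not known exactly. Their poses are not given: they have to be found in the camera images.
- stop_base: the rotary stop's grey base, fixed to the table where it stands: a plate 165 x 150 x 20 mm with a tongue 62 mm wide that carries the bolt's track, reaching 162 mm from the turret axis. Origin on the table top, on the vertical turret axis. Its -x axis points out along the tongue (the way the bolt is pulled), z up. On its +x side, 38 to 87 mm from the axis, a steel feeler arm reaches over the turret with its top 85 mm above the table. Position and yaw vary.
- index_knob: the black bar knob on the turret: bar 44 mm long (its own x axis), 14 mm thick (its own y axis) and 42 mm high (83 to 125 mm above the table). Origin in the bar, on the turret axis, 106 mm above the table; white line on top at its +x end. Below the bar: a skirt of 32 mm diameter (76 to 84 mm above the table) and a steel turret disc of 104 mm diameter with six brass stop screws, at most 74 mm above the table. At home the bar lies along the base's x axis.
- turret (a joint): angle of the turret and its knob in rad, growing clockwise seen from above; starts at home, 0. A spring detent catches it every 24 degrees (0.419 rad): first stop 0.419, second 0.838, third 1.257; it turns on to 2.15. Getting out of a stop takes about 0.25 N m, halfway to the next it snaps forward. While the bolt is in, it cannot turn; the bolt is clear of it once withdrawn 12 mm.
- lock_bolt (a joint): how far the bolt is withdrawn, in m: 0 (to 0.003) in, locked, at the start; 0.030 at its end stop, fully out. It slides with about 2 N of friction along the base's -x axis and stays where it is left.
- lock_post (a point): point on the axis of the bolt's upright red post, 85 mm above the table: the place to grip it. The post is a round pin of 14 mm diameter, 56 to 97 mm above the table, standing 100 mm from the turret axis when locked, 130 mm when fully out, on a steel carriage 26 mm wide.
- screwdriver_0: bystander: screwdriver with red handle, 200 mm long, lying to the left
- micrometer: bystander: outside micrometer, 147 x 58 x 17 mm, lying on the right near the robot
- ring_gauge: bystander: steel ring, 52 mm diameter, 14 mm high, lying on the right
- plug_gauge: bystander: steel plug gauge, 96 mm long, 18 mm diameter, lying behind the rotary stop
- weight_0: bystander: silvery weight with a neck, 44 mm diameter, 55 mm high, behind the rotary stop
- weight_1: bystander: brass weight with a neck, 34 mm diameter, 42 mm high, behind the rotary stop
- hex_key: bystander: small hex key, 80 x 29 x 5 mm, lying beside the base on its +y side, its centre about 120 mm from the turret axis

How it is judged:
By the outcome, as a careful person would: the job done as asked, in the order asked, and still so for the second after the job is handed in, while the arm keeps its last pose, push and grip.
It also fails if it takes over 43 s, if anything falls off the work surface, if the arm or the gripper's body presses on something with over 40 N, if the wrist force passes 120 N, or if a joint passes its speed limit or range.

### The arm

A 6-joint arm with a two-finger parallel gripper is mounted at the origin on a cart in front of the work surface, level with it; the furniture and walls round the work are solid. World frame = base frame: x ahead of the robot, y to its left, z up, the work surface at z = 0. Lengths are in m, angles in rad, forces in N, time in s.
With the tool pointing down it reaches from about 0.35 to 0.8 m from the base axis. Payload 7.3 kg.
Tool frame: the origin (TCP) lies midway between the tips of the shut fingers; the grasp point (between the pads) lies 19 mm behind it; z points along the fingers, x is the direction in which the jaws open and shut, and the axes are right-handed (so a half turn about z gives the same grasp; the last joint's range is limited). The gripper opens to 85 mm and grips with 20 to 120 N. Pads are 22 mm wide; open, the fingers measure 114 mm over their backs; the gripper's body (76 mm by 85 mm) begins 54 mm behind the grasp point. The pads swing forward as they close: fully open they stand 13 mm farther back than shut.
Start: joints at [1.089, 0.342, 1.524, -0, 1.275, -0.146], TCP at [0.173, 0.496, 0.231] pointing down, gripper open.
Joint ranges: [-2.53, 2.53], [-0.77, 2.02], [0.04, 2.7], [-1, 4.14], [0.28, 2.66], [-3.11, 3.11]. Speed limits (rad/s): [2.57, 2.57, 3.14, 3.14, 3.14, 3.14].

### API

Orientations are given as a unit quaternion [w, x, y, z].
In Python, from plant import env, claw, readout, vision gives the robot as it stands. Calls block until the motion is done:
- env.reach(position, orientation): joint-space move of the TCP to a pose.
- env.move_l(position, rotation=None, vel=0.15): straight line of the TCP; rotation=None keeps the orientation; vel is the mean speed in m/s.
- env.move_joints(angles): joint-space move.
- claw.set_gripper(opening, grasp_force=None): finger opening in m; grasp_force is the grip in N (None keeps the last); returns when the fingers have stopped.
- env.wait(seconds).
- env.solve_ik(position, orientation): joint angles nearest the present ones, or None.
- readout.observe(): the state.
- vision.read_camera(name): name is "scene" or "side" or "wrist"; returns a dict with "pixels" (400x640x3 uint8, red, green, blue), "depth" (400x640 float32, m along the optical axis (not along the pixel's ray), 0 where there is no reading), "K" (3x3 intrinsics, pixels), "eye" and "orientation" of the camera in the world. Camera axes: x right, y down, z forward; pixel columns grow to the right and rows downward; lengths in m; the calibration is good to about 2 mm. A picture is of the moment at which its call begins.
A pose or a line that the arm cannot do raises env.PlanningError and nothing moves.
- env.finish_job(): hands the job in, once; it reports no verdict.
The state is a dict: "clock": time; "q": joint angles; "joint_vel": joint speeds; "joint_torque": joint torques, N m; "position": TCP position; "orientation": TCP orientation; "contact_force": force on the tool from outside, world axes, zero at the start; "ft_torque": the same for the moment, N m; "gripper_width": finger opening in m.
Only numpy, scipy, OpenCV 4.12 (cv2) and the standard library are available. Lean on these libraries where they do the work, as an engineer would, in place of code of your own. Each camera call takes 0.05 s, during which the arm holds its last target.

## Working session

There is one attempt and no reset: what is moved stays moved. The work goes in short steps, each a Python script; the robot and the scene stay as the last script left them, time stands still between calls to the robot, and variables do not carry over. Pictures are saved under pics/ and viewed, and the job is handed in when it is done.

```bash
ls; mkdir -p pics; python3 - <<'E'
from plant import env, claw, readout, vision
import cv2,numpy as np
for n in ["scene","side","wrist"]:
    d=vision.read_camera(n); cv2.imwrite(f"pics/{n}0.png",d["pixels"][:,:,::-1]); np.savez(f"pics/{n}0.npz",**d)
    print(n,d["K"].tolist(),d["eye"],d["orientation"])
o=readout.observe();print(o)
E
```

```text
pics
scene [[393.8294342819453, 0.0, 321.27470161734834], [0.0, 393.8294342819453, 195.36508553870564], [0.0, 0.0, 1.0]] [-0.07651124  0.60193811  0.93322286] [ 0.16801785 -0.37482888  0.83694444 -0.36165912]
side [[459.04487451670343, 0.0, 314.7113050436166], [0.0, 459.04487451670343, 201.5649154707317], [0.0, 0.0, 1.0]] [-0.21822912 -0.34854433  0.86826045] [-0.35757399  0.75115662 -0.50601912  0.22770425]
wrist [[309.06323651322003, 0.0, 317.82356664937794], [0.0, 309.06323651322003, 197.55129309807648], [0.0, 0.0, 1.0]] [0.1100636  0.51763547 0.37279236] [0.10935799 0.80791022 0.57397293 0.0766615 ]
{'clock': 0.15, 'q': array([ 1.08898903e+00,  3.42543091e-01,  1.52478663e+00,  2.37620036e-06,
        1.27544594e+00, -1.45972623e-01]), 'joint_vel': array([ 0.00049783, -0.00430219, -0.00328414,  0.00157809,  0.00137207,
       -0.00126945]), 'joint_torque': array([ 1.37069928e-03, -4.33907819e+01, -2.46147269e+01, -1.19728666e-04,
        5.83564339e-03, -2.97564077e-05]), 'position': array([0.17283732, 0.49540616, 0.23079962]), 'orientation': array([ 2.67667409e-04,  8.15339658e-01,  5.78982635e-01, -5.27479237e-04]), 'contact_force': array([-0.42399698,  0.84824789,  0.43615697]), 'ft_torque': array([ 0.02185648, -0.01231699, -0.07010947]), 'gripper_width': 0.08561045408016388}
```

View pics/scene0.png

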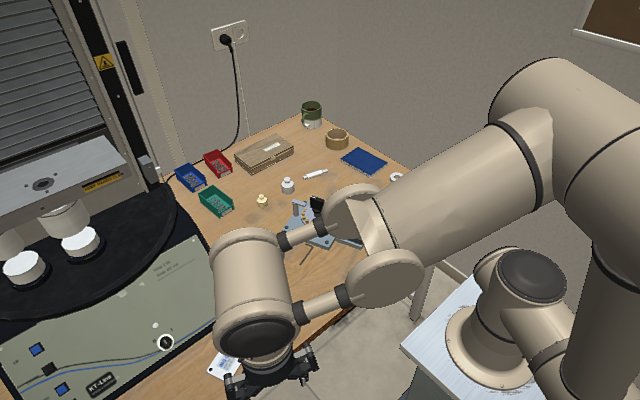

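View pics/side0.png

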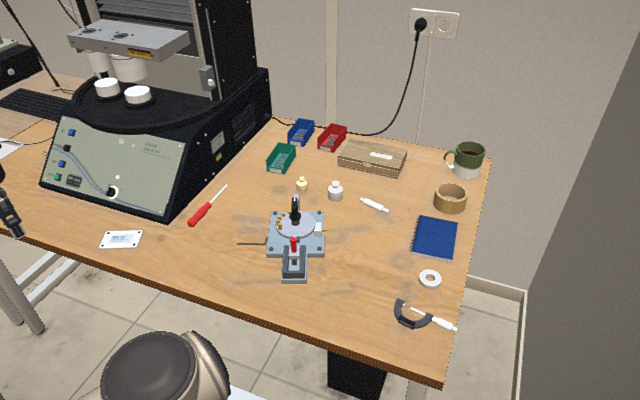

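The side view shows the stop with its turret at about (295,222), the black knob at (295,208) and the red post at (294,245). The tongue points toward the robot, down to (294,278), and the feeler arm is at about (318,228). The scene view is mostly blocked by the arm. Next I'll zoom in and measure.

```bash
cat > h.py <<'E'
import numpy as np,cv2
from scipy.spatial.transform import Rotation as R
def RW(d): 
    q=d["orientation"]; return R.from_quat([q[1],q[2],q[3],q[0]]).as_matrix()
def pts(d,u,v):
    z=d["depth"][v,u]; K=d["K"]
    c=np.stack([(u-K[0,2])/K[0,0]*z,(v-K[1,2])/K[1,1]*z,z],-1)
    return c@RW(d).T+d["eye"]
def cloud(d):
    v,u=np.mgrid[0:400,0:640]; return pts(d,u,v)
def onplane(d,u,v,h):
    K=d["K"]; r=RW(d)@np.array([(u-K[0,2])/K[0,0],(v-K[1,2])/K[1,1],1]); return d["eye"]+r*(h-d["eye"][2])/r[2]
E
python3 - <<'E'
from h import *
d=dict(np.load("pics/side0.npz"))
im=d["pixels"][:,:,::-1]
cv2.imwrite("pics/z0.png",cv2.resize(im[180:290,230:350],None,fx=5,fy=5,interpolation=cv2.INTER_NEAREST))
P=cloud(d); hsv=cv2.cvtColor(im.copy(),cv2.COLOR_BGR2HSV)
roi=np.zeros((400,640),bool); roi[185:290,240:345]=1
red=roi&((hsv[...,0]<8)|(hsv[...,0]>172))&(hsv[...,1]>150)&(hsv[...,2]>60)
blk=roi&(hsv[...,2]<60)
for n,m in(("red",red),("blk",blk)):
    q=P[m]; v,u=np.nonzero(m);print(n,m.sum(),u.min(),u.max(),v.min(),v.max()); 
    for lo,hi in((.02,.06),(.06,.085),(.085,.11),(.115,.135)):
        s=q[(q[:,2]>lo)&(q[:,2]<hi)]
        if len(s):print(lo,len(s),s.min(0).round(4),s.max(0).round(4),np.median(s,0).round(4))
q=P[roi]; s=(q[:,2]>.012)&(q[:,2]<.028); 
print(cv2.minAreaRect((q[s][:,:2]*1000).astype(np.float32)))
s=(q[:,2]>.062)&(q[:,2]<.078);print(s.sum(),cv2.minEnclosingCircle((q[s][:,:2]*1000).astype(np.float32)))
E
```

```text
red 66 291 295 237 251
0.06 31 [0.4732 0.0097 0.0609] [0.481  0.0188 0.0845] [0.4772 0.0134 0.0745]
0.085 34 [0.4745 0.0098 0.0859] [0.4872 0.021  0.0992] [0.479  0.0149 0.0956]
blk 164 283 303 199 277
0.02 23 [ 0.4195 -0.0274  0.025 ] [0.5716 0.0535 0.0556] [0.4307 0.0064 0.0292]
0.06 33 [0.5614 0.0405 0.0601] [0.5857 0.0673 0.0848] [0.5679 0.0485 0.0802]
0.085 53 [0.5538 0.0418 0.0851] [0.5927 0.0649 0.1092] [0.5584 0.0479 0.0947]
0.115 46 [0.5554 0.0419 0.1151] [0.5909 0.0581 0.1287] [0.5638 0.05   0.1241]
((598.832763671875, 61.17533874511719), (376.5083923339844, 180.00025939941406), 8.638589859008789)
116 ((560.1611328125, 46.729732513427734), 92.46648406982422)
```

View pics/z0.png

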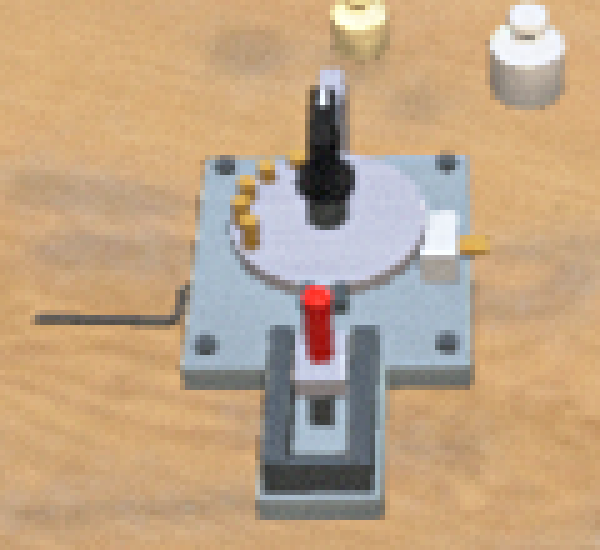

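```bash
cat >> h.py <<'E'
def ori(psi):  # tool down, tool x = base y for base yaw psi, tool y = base x
    x=np.array([-np.sin(psi),np.cos(psi),0]);z=np.array([0,0,-1.]);M=np.stack([x,np.cross(z,x),z],1)
    q=R.from_matrix(M).as_quat(); return np.array([q[3],q[0],q[1],q[2]])
E
python3 - <<'E'
from h import *
from plant import env, claw, readout, vision
psi=np.radians(21); a=[.574,.0515]
for z in(.25,.091):
  for k in (0,24,48,72,80): print(z,k,env.solve_ik([*a,z],ori(psi-np.radians(k))))
env.reach([*a,.25],ori(psi))
print(readout.observe()["clock"],readout.observe()["q"])
for n in ["wrist","side"]:
    d=vision.read_camera(n); cv2.imwrite(f"pics/{n}1.png",d["pixels"][:,:,::-1]); np.savez(f"pics/{n}1.npz",**d)
E
```

```text
0.25 0 [-4.34782773e-02  4.24184567e-01  1.34592240e+00 -4.44089210e-16
  1.37148569e+00 -1.98079375e+00]
0.25 24 [-4.34782773e-02  4.24184567e-01  1.34592240e+00 -4.44089210e-16
  1.37148569e+00 -1.56191473e+00]
0.25 48 [-4.34782773e-02  4.24184567e-01  1.34592240e+00 -4.44089210e-16
  1.37148569e+00 -1.14303571e+00]
0.25 72 [-4.34782773e-02  4.24184567e-01  1.34592240e+00 -4.44089210e-16
  1.37148569e+00 -7.24156686e-01]
0.25 80 [-4.34782773e-02  4.24184567e-01  1.34592240e+00 -4.44089210e-16
  1.37148569e+00 -5.84530345e-01]
0.091 0 [-4.34782773e-02  5.76199748e-01  1.56078531e+00 -4.44089210e-16
  1.00460760e+00 -1.98079375e+00]
0.091 24 [-4.34782773e-02  5.76199748e-01  1.56078531e+00 -4.44089210e-16
  1.00460760e+00 -1.56191473e+00]
0.091 48 [-4.34782773e-02  5.76199748e-01  1.56078531e+00 -4.44089210e-16
  1.00460760e+00 -1.14303571e+00]
0.091 72 [-4.34782773e-02  5.76199748e-01  1.56078531e+00 -4.44089210e-16
  1.00460760e+00 -7.24156686e-01]
0.091 80 [-4.34782773e-02  5.76199748e-01  1.56078531e+00 -4.44089210e-16
  1.00460760e+00 -5.84530345e-01]
2.2917 [-4.22420989e-02  4.23992574e-01  1.34612250e+00  2.28634232e-04
  1.37152772e+00 -1.98039574e+00]
```

View pics/wrist1.png

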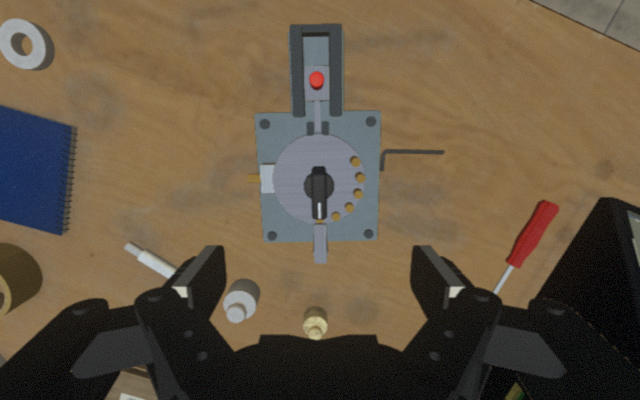

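The wrist view shows the whole stop: turret centre at about (319,180), knob bar from (319,168) to (319,218) with its white line at the +x end, red post at (316,80), and the feeler at (320,243). All of it is clear of the gripper. Next I'll measure these precisely.

```bash
python3 - <<'E'
from h import *
for n,rois in (("wrist1",(20,260,240,400)),("side1",(185,290,225,345))):
    d=dict(np.load(f"pics/{n}.npz")); im=np.ascontiguousarray(d["pixels"][:,:,::-1]); P=cloud(d)
    a,b,c,e=rois; roi=np.zeros((400,640),bool); roi[a:b,c:e]=1
    hsv=cv2.cvtColor(im,cv2.COLOR_BGR2HSV)
    red=roi&((hsv[...,0]<8)|(hsv[...,0]>172))&(hsv[...,1]>150)&(hsv[...,2]>60)
    def rect(m,name):
        p=(P[m][:,:2]*1000).astype(np.float32)
        if len(p)>5: print(n,name,len(p),"zmed",np.median(P[m][:,2]).round(4),"mean",p.mean(0).round(1),[np.round(x,1) for x in cv2.minAreaRect(p)])
    rect(red&(abs(P[...,2]-.097)<.006),"posttop")
    gx,gy=P[...,0],P[...,1]
    near=roi&(np.hypot(gx-.574,gy-.0515)<.04)
    k=near&(abs(P[...,2]-.125)<.006); rect(k,"knobtop")
    w=k&(hsv[...,2]>140); rect(w,"white")
    dd=roi&(abs(P[...,2]-.064)<.012)&(np.hypot(gx-.574,gy-.0515)<.06)
    bp=roi&(abs(P[...,2]-.02)<.006); 
    nl,lab,st,_=cv2.connectedComponentsWithStats(bp.astype(np.uint8)); i=1+st[1:,4].argmax(); rect(lab==i,"plate")
    f=roi&(abs(P[...,2]-.085)<.004)&(hsv[...,2]>60)&~red; rect(f,"feeler")
    v,u=np.nonzero(red&(abs(P[...,2]-.097)<.006)); print("ray post",onplane(d,u.mean(),v.mean(),.097).round(4))
    v,u=np.nonzero(k); print("ray knob bbox",onplane(d,(u.min()+u.max())/2,(v.min()+v.max())/2,.125).round(4),u.min(),u.max(),v.min(),v.max())
    for h in(.062,.066,.070):
      pass
    print("disc z",np.percentile(P[dd][:,2],[10,50,90]).round(4))
    top=dd&(abs(P[...,2]-np.percentile(P[dd][:,2],50))<.004); p=(P[top][:,:2]*1000).astype(np.float32); cs,_=cv2.findContours(top.astype(np.uint8),0,1)
    cc=max(cs,key=cv2.contourArea); 
    pp=(P[cc[:,0,1],cc[:,0,0]][:,:2]*1000).astype(np.float32); print("disc ell",[np.round(x,1) for x in cv2.fitEllipse(pp)])
E
```

```text
wrist1 posttop 175 zmed 0.0963 mean [485.3  16.5] [array([485.2,  16.8]), array([12.6, 11.7]), np.float64(20.4)]
wrist1 knobtop 713 zmed 0.1241 mean [578.4  54.5] [array([579.7,  55. ]), array([44.2, 13.7]), np.float64(21.3)]
wrist1 white 45 zmed 0.1249 mean [590.9  59.8] [array([591.1,  59.9]), array([14.7,  1.8]), np.float64(21.1)]
wrist1 plate 6786 zmed 0.0194 mean [552.5  61.7] [array([546.9,  41.3]), array([249.4, 150.3]), np.float64(22.5)]
wrist1 feeler 631 zmed 0.084 mean [620.9  70.8] [array([607.7,  65.6]), array([104.1,  29.9]), np.float64(20.5)]
ray post [0.4854 0.0165 0.097 ]
ray knob bbox [0.5782 0.0544 0.125 ] 311 326 172 219
disc z [0.053  0.054  0.0553]
disc ell [array([575.1,  52.9]), array([ 96.7, 103.7]), np.float64(96.5)]
side1 posttop 24 zmed 0.0971 mean [479.9  15. ] [array([481.2,  15.1]), array([13.5, 10. ]), np.float64(4.1)]
side1 knobtop 70 zmed 0.1251 mean [572.1  53.7] [array([575.4,  55.7]), array([44.3, 12.8]), np.float64(24.3)]
side1 white 9 zmed 0.1252 mean [588.2  59.8] [array([585.2,  59.5]), array([23.8,  6.5]), np.float64(5.3)]
side1 plate 671 zmed 0.0203 mean [518.   -1.5] [array([513.1,  -2.2]), array([193.2,  77.3]), np.float64(1.9)]
side1 feeler 42 zmed 0.0849 mean [614.9  71.2] [array([568.1,  51.9]), array([188.6,  28.5]), np.float64(24.2)]
ray post [0.4798 0.015  0.097 ]
ray knob bbox [0.5722 0.0543 0.125 ] 291 296 197 210
disc z [0.0532 0.0552 0.0631]
disc ell [array([572.4,  52.4]), array([ 94.1, 100.9]), np.float64(92.3)]
```

The wrist measurements fit the given sizes: knob top 44.2 x 13.7 mm at z 0.124, and post at z 0.096, 101 mm from the axis. The two cameras differ by about 4 mm in x, so I'll use the mean: axis (0.577, 0.054), post (0.4835, 0.0162), yaw about 21.7°. Next is gripping the post.

```bash
cat >> h.py <<'E'
PSI=np.radians(21.7); BX=np.array([np.cos(PSI),np.sin(PSI),0]); BY=np.array([-np.sin(PSI),np.cos(PSI),0])
def show(readout,t=""):
    o=readout.observe(); f=o["contact_force"]
    print(t,"t",round(o["clock"],2),"pos",o["position"].round(4),"f bx,by,z",round(f@BX,1),round(f@BY,1),round(f[2],1),"Tz",o["ft_torque"].round(2),"w",round(o["gripper_width"],4)); return o
E
python3 - <<'E'
from h import *
from plant import env, claw, readout, vision
p=np.array([.4835,.0162])
claw.set_gripper(.05,60)
env.reach([*p,.15],ori(PSI)); 
env.move_l([*p,.067],vel=.08); show(readout,"down")
d=vision.read_camera("wrist"); cv2.imwrite("pics/wrist2.png",d["pixels"][:,:,::-1])
claw.set_gripper(0.0,60); show(readout,"grip")
E
```

```text
down t 4.64 pos [0.4839 0.0162 0.0674] f bx,by,z -0.1 -0.0 -1.1 Tz [ 0.02 -0.01 -0.03] w 0.0503
grip t 5.12 pos [0.4837 0.0161 0.0674] f bx,by,z -0.9 -0.1 5.2 Tz [-0.12  0.17  0.06] w 0.0122
```

View pics/wrist2.png

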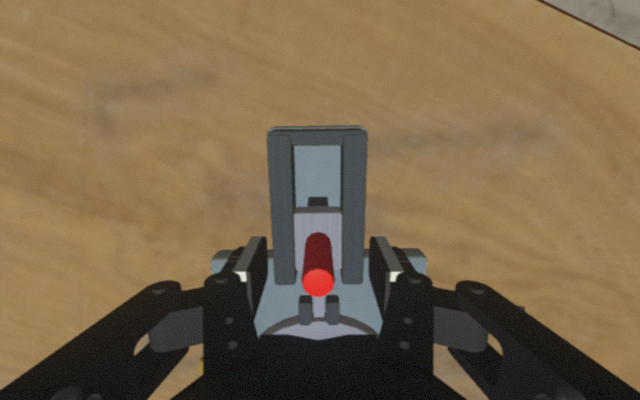

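The post (318,275) sat between the pads, at about (255,265) and (385,265). The grip closed to 12 mm with almost no side force, so it is centred. Next I'll pull in steps and watch for the end stop.

```bash
python3 - <<'E'
from h import *
from plant import env, claw, readout, vision
s=readout.observe()["position"].copy(); s[2]=.067
for k in (.012,.024,.028,.030,.032,.034):
    env.move_l(s-BX*k,vel=.04); o=show(readout,k)
    if o["contact_force"]@BX>14: break
d=vision.read_camera("wrist"); cv2.imwrite("pics/wrist3.png",d["pixels"][:,:,::-1])
E
```

```text
0.012 t 5.57 pos [0.4722 0.0113 0.0674] f bx,by,z -0.3 -0.6 6.1 Tz [-0.08  0.06  0.01] w 0.0125
0.024 t 6.02 pos [0.4608 0.0066 0.0673] f bx,by,z -1.5 -1.0 7.9 Tz [-0.22  0.05 -0.01] w 0.0121
0.028 t 6.27 pos [0.458  0.0055 0.0674] f bx,by,z 2.9 0.1 4.3 Tz [ 0.23 -0.47  0.01] w 0.0121
0.03 t 6.52 pos [0.4578 0.0053 0.0674] f bx,by,z 11.7 2.4 1.2 Tz [ 0.93 -1.45  0.01] w 0.0123
0.032 t 6.77 pos [0.4577 0.0052 0.0674] f bx,by,z 17.6 4.2 -5.4 Tz [ 1.76 -2.35 -0.03] w 0.0125
```

View pics/wrist3.png

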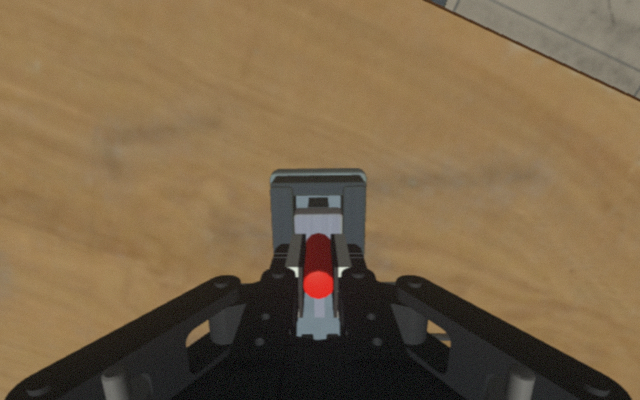

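Travel stopped at 28 mm while the pull force rose to 18 N, so this is the end stop; the bolt began 0–3 mm out. I'll release, go up and check.

```bash
python3 - <<'E'
from h import *
from plant import env, claw, readout, vision
claw.set_gripper(.05); show(readout,"open")
o=readout.observe(); p=o["position"].copy(); p[2]=.16
env.move_l(p,vel=.12)
env.move_l([.577,.054,.20],ori(PSI),vel=.12); show(readout)
for n in("wrist","side"):
    d=vision.read_camera(n); cv2.imwrite(f"pics/{n}4.png",d["pixels"][:,:,::-1]); np.savez(f"pics/{n}4.npz",**d)
    im=np.ascontiguousarray(d["pixels"][:,:,::-1]); P=cloud(d);hsv=cv2.cvtColor(im,cv2.COLOR_BGR2HSV)
    red=((hsv[...,0]<8)|(hsv[...,0]>172))&(hsv[...,1]>150)&(hsv[...,2]>60)&(abs(P[...,2]-.097)<.006)&(abs(P[...,0]-.46)<.06)&(abs(P[...,1])<.05)
    k=(abs(P[...,2]-.125)<.006)&(np.hypot(P[...,0]-.577,P[...,1]-.054)<.035)
    for t,m in(("post",red),("knob",k)):
        if m.sum()>5:
            q=(P[m][:,:2]*1000).astype(np.float32); print(n,t,len(q),[np.round(x,1) for x in cv2.minAreaRect(q)])
E
```

```text
open t 7.27 pos [0.4534 0.0041 0.0668] f bx,by,z -0.4 0.1 -0.5 Tz [-0.05 -0.02  0.02] w 0.0501
 t 9.5 pos [0.5765 0.0539 0.1998] f bx,by,z -0.2 0.5 -0.5 Tz [ 0.02  0.05 -0.03] w 0.0498
wrist post 312 [array([459.7,   5.8]), array([13.8, 11.5]), np.float64(22.3)]
wrist knob 1061 [array([579.1,  54.8]), array([43.6, 13.7]), np.float64(21.9)]
side post 23 [array([454.4,   5.7]), array([9.2, 9.8]), np.float64(24.0)]
side knob 67 [array([577. ,  56.4]), array([45.7, 12.9]), np.float64(24.5)]
```

View pics/wrist4.png

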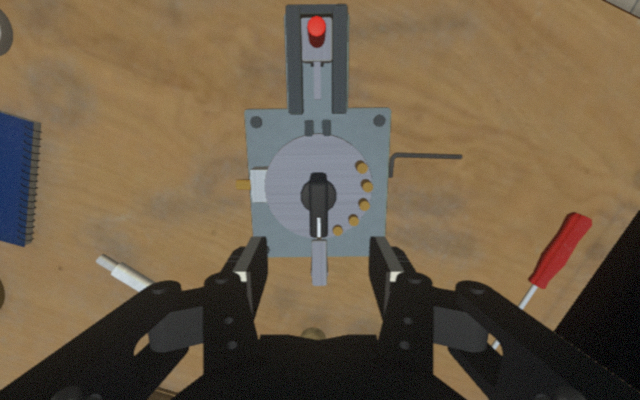

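The bolt is fully out: the post is 129 mm from the axis, at (317,30), and stayed put after release. The knob is still at home. Next I'll grip the knob with yaw 22° and axis (0.5785, 0.0549).

```bash
python3 - <<'E'
from h import *
from plant import env, claw, readout, vision
psi=np.radians(22); a=np.array([.5785,.0549])
env.move_l([*a,.15],ori(psi),vel=.12)
env.move_l([*a,.091],vel=.08); show(readout,"down")
d=vision.read_camera("wrist"); cv2.imwrite("pics/wrist5.png",d["pixels"][:,:,::-1])
claw.set_gripper(0.0,80); o=show(readout,"grip"); print(o["q"])
env.wait(.2); show(readout)
E
```

```text
down t 11.05 pos [0.5789 0.0549 0.0915] f bx,by,z -0.1 -0.0 -0.3 Tz [0.02 0.02 0.01] w 0.0499
grip t 11.52 pos [0.5786 0.0551 0.0916] f bx,by,z -1.2 1.5 4.3 Tz [0.15 0.16 0.04] w 0.0131
[-3.70513826e-02  5.82839888e-01  1.54604614e+00  2.25624896e-04
  1.01206077e+00 -1.99206091e+00]
 t 11.72 pos [0.5786 0.0551 0.0915] f bx,by,z -2.0 1.0 5.8 Tz [0.2  0.3  0.07] w 0.013
```

View pics/wrist5.png

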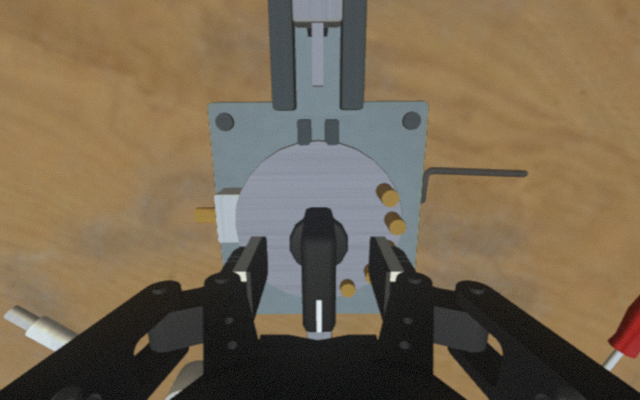

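The bar (319,270) was squarely between the pads and gripped at 13 mm with low side force. Next I'll turn in 6° steps, reading the torque to count clicks.

```bash
cat > turn.py <<'E'
from h import *
from plant import env, claw, readout, vision
import sys
q0=np.array([-3.70513826e-02,5.82839888e-01,1.54604614e+00,0.000226,1.01206077e+00,-1.99206091e+00])
for k in eval(sys.argv[1]):
    q=q0.copy(); q[5]+=np.radians(k); env.move_joints(q)
    o=show(readout,k); print("   real deg",round(np.degrees(o["q"][5]-q0[5]),2))
    if np.linalg.norm(o["contact_force"])>25: print("STOP force");break
d=vision.read_camera("wrist"); cv2.imwrite(sys.argv[2],d["pixels"][:,:,::-1])
E
python3 turn.py "range(6,25,6)" pics/wrist6.png
```

```text
6 t 11.97 pos [0.5786 0.0551 0.0916] f bx,by,z -0.3 0.9 3.5 Tz [0.15 0.11 0.11] w 0.0131
   real deg 5.84
12 t 12.22 pos [0.5786 0.0552 0.0916] f bx,by,z -0.0 2.2 1.6 Tz [0.19 0.11 0.01] w 0.0131
   real deg 11.75
18 t 12.47 pos [0.5786 0.0552 0.0916] f bx,by,z -0.1 2.0 1.7 Tz [ 0.3   0.18 -0.1 ] w 0.0128
   real deg 17.7
24 t 12.72 pos [0.5786 0.0553 0.0915] f bx,by,z -0.4 3.6 2.4 Tz [ 0.39  0.2  -0.04] w 0.013
   real deg 23.67
```

View pics/wrist6.png

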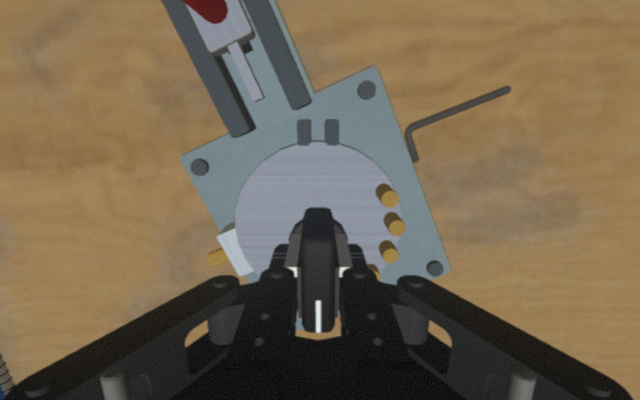

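The disc turned with the gripper, and the knob and screws are unchanged in the hand frame while the base appears rotated. The torque went 0.11 → 0.01 → −0.10 → −0.04, which is click 1. Going on to 72°.

```bash
python3 turn.py "range(30,73,6)" pics/wrist7.png
```

```text
30 t 13.02 pos [0.5786 0.0553 0.0916] f bx,by,z 0.2 3.3 2.5 Tz [0.62 0.18 0.14] w 0.0126
   real deg 29.69
36 t 13.27 pos [0.5786 0.0554 0.0915] f bx,by,z 0.7 5.3 1.9 Tz [0.72 0.19 0.04] w 0.0128
   real deg 35.68
42 t 13.52 pos [0.5786 0.0554 0.0916] f bx,by,z 1.7 5.6 2.8 Tz [ 0.72  0.22 -0.12] w 0.0129
   real deg 41.71
48 t 13.77 pos [0.5786 0.0555 0.0915] f bx,by,z 1.3 5.0 2.7 Tz [ 0.76  0.21 -0.07] w 0.0128
   real deg 47.7
54 t 14.02 pos [0.5787 0.0555 0.0916] f bx,by,z 1.5 5.4 2.0 Tz [0.87 0.11 0.08] w 0.0129
   real deg 53.69
60 t 14.27 pos [0.5787 0.0556 0.0916] f bx,by,z 1.3 5.4 1.9 Tz [ 0.83  0.1  -0.05] w 0.0131
   real deg 59.7
66 t 14.52 pos [0.5787 0.0556 0.0916] f bx,by,z 2.2 5.1 2.0 Tz [ 0.86  0.19 -0.16] w 0.0131
   real deg 65.71
72 t 14.77 pos [0.5788 0.0557 0.0916] f bx,by,z 2.6 5.1 3.1 Tz [ 0.83  0.14 -0.01] w 0.0132
   real deg 71.7
```

View pics/wrist7.png

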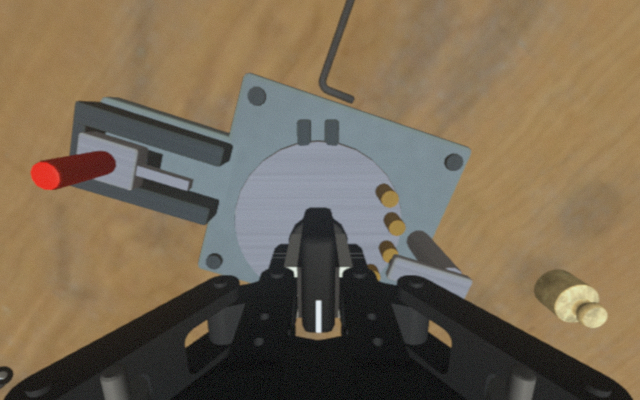

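Three clicks counted, and the torque at 72° is close to 0. I'll check the knob angle in the images and the state after settling.

```bash
python3 - <<'E'
from h import *
from plant import env, claw, readout, vision
env.wait(.5); show(readout)
for n in("wrist","side"):
    d=vision.read_camera(n); P=cloud(d); im=np.ascontiguousarray(d["pixels"][:,:,::-1]); hsv=cv2.cvtColor(im,cv2.COLOR_BGR2HSV)
    cv2.imwrite(f"pics/{n}8.png",im if n=="wrist" else cv2.resize(im[170:290,220:380],None,fx=5,fy=5))
    r=np.hypot(P[...,0]-.5785,P[...,1]-.0549)
    k=(abs(P[...,2]-.125)<.006)&(r<.032)&(hsv[...,2]<70); w=(abs(P[...,2]-.125)<.006)&(r<.032)&(hsv[...,2]>140)&(hsv[...,1]<60)
    k2=(abs(P[...,2]-.125)<.004)&(r<.03)
    for t,m in(("knob",k2),("white",w)):
        q=(P[m][:,:2]*1000).astype(np.float32)
        if len(q)>5:
            l=cv2.fitLine(q,cv2.DIST_HUBER,0,.01,.01).ravel(); print(n,t,len(q),"line deg",np.degrees(np.arctan2(l[1],l[0])).round(1),"c",l[2:].round(1))
    red=((hsv[...,0]<8)|(hsv[...,0]>172))&(hsv[...,1]>150)&(hsv[...,2]>60)&(abs(P[...,2]-.097)<.006)&(abs(P[...,0]-.46)<.06)&(abs(P[...,1])<.05)
    print(n,"post",P[red].mean(0).round(4))
E
```

```text
t 15.32 pos [0.5788 0.0557 0.0916] f bx,by,z 2.0 6.3 3.6 Tz [ 0.87  0.19 -0.01] w 0.013
wrist knob 4037 line deg -49.1 c [577.7  57.2]
wrist white 268 line deg -46.2 c [586.2  47.4]
wrist post [0.4605 0.0073 0.0956]
side knob 29 line deg 26.1 c [568.1  67.6]
side post [0.4542 0.0052 0.0963]
```

View pics/side8.png

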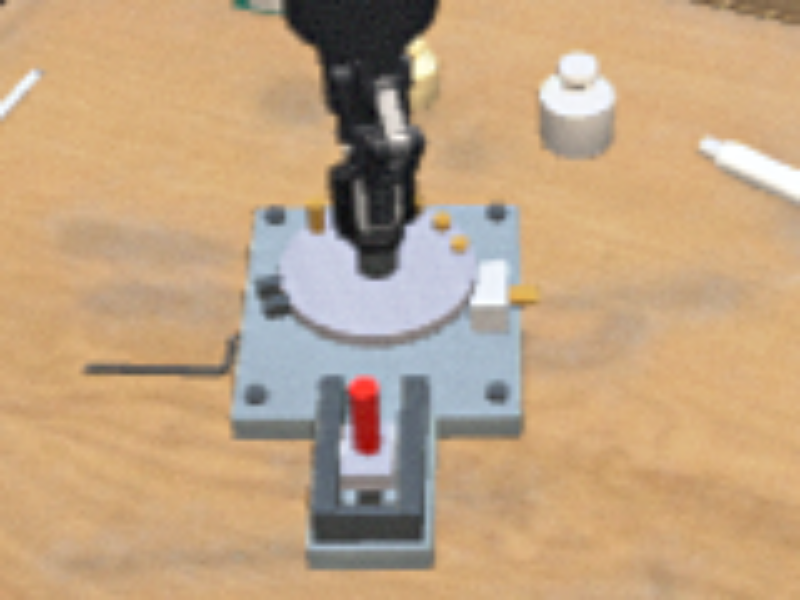

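```bash
python3 - <<'E'
from h import *
from plant import env, claw, readout, vision
show(readout); print(env.finish_job())
E
```

```text
t 15.42 pos [0.5788 0.0557 0.0916] f bx,by,z 2.3 5.5 2.0 Tz [0.88 0.12 0.  ] w 0.0129
the job is handed in; nothing more can be done
None
```

The bolt is fully out, and the knob stands at the third stop, still gripped. I handed the job in at 15.4 s.

- **Bolt:** I pulled the red post along its track until it stopped. The hand moved 28 mm from a start that could be up to 3 mm out, and the force rose to about 18 N against the end stop. A picture after I let go put the post 129 mm from the turret axis, against 130 mm when fully out. It was still there in the last pictures.
- **Knob:** I gripped the bar at 80 N and turned it clockwise by 72°; the joint read 71.7°. I counted three detent cycles in the torque. At the end the twisting torque was about 0, as expected when the knob rests in a stop. Side force was about 6 N, and the knob had not slipped in the fingers.
- **Checks that disagreed:**
  - The two cameras differ by 3–6 mm in x. I averaged them for gripping the post, kept close to the wrist camera for the knob, and confirmed both grips by the low side force.
  - The last wrist picture gave the bar at −49.1°, against −50° expected. The short white line alone read −46°, and I took that as measurement noise.
  - The side camera could not give a usable knob angle because the gripper was in the way.
- **Surroundings:** No unexpected contact forces appeared, and the bystanders in view in the last pictures (hex key, weights, plug gauge) looked undisturbed. I did not measure their positions.

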